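End-stop check of a brake lever on the test rig

ROBOT

A 6-joint arm with a two-finger parallel gripper is mounted at the origin on the work surface. World frame = base frame: x ahead of the robot, y to its left, z up, the work surface at z = 0. Lengths are in mm, angles in rad, forces in N, time in s.
With the tool pointing down it reaches from about 375 to 975 mm from the base axis. Payload 3.8 kg.
Tool frame: the origin (TCP) lies midway between the tips of the shut fingers; the grasp point (between the pads) lies 19 mm behind it (bot.tcp_to_grasp is the distance from the TCP to the grasp point, in mm); z points along the fingers, y is the direction in which the jaws open and shut (so a half turn about z gives the same grasp; the last joint's range is limited). The gripper opens to 85 mm and grips with 20 to 120 N. Pads are 22 mm wide; open, the fingers measure 114 mm over their backs; the gripper's body (76 mm by 85 mm) begins 54 mm behind the grasp point. The pads swing forward as they close: fully open they stand 13 mm farther back than shut.
Start: joints at [1.08, 0.264, 1.604, -0, 1.274, -0.037], TCP at [295.906, 606.677, 231.28] pointing down, gripper open.
Joint ranges: [-2.63, 2.63], [-0.94, 2.18], [0.31, 2.57], [-1.31, 4.45], [0, 2.66], [-2.55, 2.55]. Speed limits (rad/s): [2.57, 2.57, 3.14, 3.14, 3.14, 3.14].

INTERFACE

Orientations are given as a rotation vector (axis times angle).
In Python, from cell import bot, optics gives the robot as it stands. The module is installed in compiled form; this text tells all that it offers.
- The arm moves only by the tool send_rows, never from a script. Its argument "targets" is text: rows parted by semicolons, each of 7 numbers parted by spaces: the opening in per cent of the stroke, from 0 (shut) to 100 (fully open), then the shift along the tool's x, y, z in mm, then the turn, a rotation vector about the tool's x, y, z in rad. In form: gripper dx dy dz wx wy wz; .... A call has 1 to 20 rows; each row shifts and turns the commanded pose from where the row before left it, along the tool's axes as they then stand; what a row does not reach is not made up. A row lasts 1/8 s, in which the tool goes at most 62.5 mm and 10.7 degrees, less where a joint would pass 70% of its speed; a pose out of reach is approached as far as the arm can. A call with a gripper value outside its range is refused whole. The fingers move at their own pace and stop on an object; "grip_force" is the grip in N (left out, the last holds). Time passes only in rows, so rows that do not move let the fingers close. It gives the time, the measured TCP pose, the force and the opening at its end, in the units of the state.
- bot.get_obs(): the state, without advancing time (a new reading comes with each control period).
- optics.snapshot(name): name is "scene" or "side" or "wrist"; returns the picture (420x560x3 uint8, red, green, blue); there is no depth.
- optics.camera_model(name): a dict with "fovy" (degrees; the focal length in pixels is half the picture's height over the tangent of half this angle, whatever the lens; pixels are square), "cx", "cy" (the principal point, pixels), "eye" and "rotation" of the camera in the world. Camera axes: x right, y down, z forward; pixel columns grow to the right and rows downward; lengths in mm; the calibration is good to about 2 mm. The wrist camera is an equidistant fisheye: a pixel r from the principal point sees the ray r / f radians off the axis. A picture is of the moment at which its call begins: read the wrist's pose just before it. camera_model takes no time and is no camera call; for the wrist camera it gives the pose at the moment of the call.
- bot.hand_in(): hands the job in, once; it reports no verdict.
The state is a dict: "t": time; "joints": joint angles; "joint_vel": joint speeds; "joint_efforts": joint torques, N m; "position": TCP position; "eef_rot": TCP orientation; "force": force on the tool from outside, world axes, zero at the start; "moment": the same for the moment, N m; "grip_width": finger opening in mm.
Only numpy, scipy, OpenCV 4.12 (cv2) and the standard library are available. Lean on these libraries where they do the work, as an engineer would, in place of code of your own. Each camera call takes 0.05 s, during which the arm holds its last target.

TASK

Check the red brake lever on the bench rig: press it in towards the bar with the outside (backs) of the fingers until it comes up against its own stop, short of the bar, and keep it there for two full seconds without forcing it, then back off so that it springs right out again. Then press the green button on the tester box fully down to log the check, and move clear. Touch only the outer face of the lever (do not pinch it, and keep off the black bar grip), leave the red button alone, and do not move or pick up any of the loose things around.

Things in the scene. Friction and masses are not known exactly. Their poses are not given: they have to be found in the camera images.
- fixture: Lever rig, fixed to the table: aluminium base plate 100 x 200 x 10 mm, origin under its centre. Two posts at its own y = -85 and +85 mm (to 122 mm high) carry the bar along its y axis; the lever is on its -x side, overhanging the plate. A bracket round the lever's hub reaches 127 mm high. Its +x is roughly the way in which the lever is pressed.
- bar: Steel bar of the rig with a ribbed black rubber grip 30 mm in diameter (33 mm over the ribs, which are only seen) and 140 mm long, along its own y, axis 110 mm above the table. Origin at the middle of the bar. Fixed to the rig. Not to be touched.
- lever_pivot (a point): The lever's hinge point, 110 mm above the table, axis upright, at (-37, +85) mm in the rig's frame; does not move with the lever.
- lever_press (a point): The spot to press: on the outer red face of the lever, 105 mm from the hinge (6 mm outside the line through it), at mid height of the blade (110 mm above the table). Turns with the lever: its x axis is square to the face and points into the lever, towards the bar; its y axis runs along the blade towards the hinge; z up.
- lever_ball (a point): Centre of the 18 mm red ball at the lever's free end, 138 mm from the hinge; turns with the lever. The blade is upright, 18 mm tall, from 10 to 135 mm from the hinge: outer half red, 6 mm thick; inner half (towards the bar) a black strip 5 mm thick, not to be touched. Below it only the base plate (10 mm high); finger tips may reach 30 mm below the spot. For 100 mm outside it only low things lie (under 45 mm).
- lever (a joint): Lever angle in rad: 0 sprung right out, grows as it is pressed in (anticlockwise from above), 0.32 against its stop. At the stop the press spot has moved about 33 mm and the lever's inner side is still about 20 mm from the rubber grip. Return spring: about 2 N at the press spot to leave 0, about 8 N just before the stop; it returns by itself.
- tester: Tester box, fixed: cream and grey, 130 x 150 x 60 mm, origin under its centre, two buttons on its top face.
- green_top (a point): Centre of the top of the green button, 30 mm in diameter, in a black housing on the tester at (-15, +40) mm in the box's frame. Pressed straight down.
- green (a joint): Travel of the green button in m: 0 up, 0.006 fully down, spring force about 4.5 N when fully down; springs back.
- red_top (a point): Centre of the top of the red button, 30 mm in diameter, in a yellow housing, 80 mm from the green one at (-15, -40) mm in the box's frame. Leave alone.
- red (a joint): Travel of the red button in m: 0 up, 0.006 down.
- screwdriver: Loose screwdriver lying on the table. Bystander.
- spare_grip: Loose spare rubber grip, a black tube 32 mm across and 60 mm tall standing on end; origin under its centre. Bystander.
- mug: Loose blue mug, 80 mm across, 90 mm tall. Bystander.
- meter: Loose yellow hand-held meter lying flat, 75 x 150 x 42 mm. Bystander.
- spool: Loose grey metal spool, 52 mm across, 40 mm tall. Bystander.
- spanner: Loose steel spanner lying on the table. Bystander.
- parts_tray: Loose blue divided parts tray, 90 x 120 x 30 mm. Bystander.

How it is judged:
By the outcome, as a careful person would: the job done as asked, in the order asked, and still so for the second after the job is handed in, with the robot touching nothing.
It also fails if it takes over 58 s, if anything falls off the work surface, if the arm or the gripper's body presses on something with over 40 N, if the wrist force passes 120 N, or if a joint passes its speed limit or range.

## Working session

There is one attempt and no reset: what is moved stays moved. The work goes in short steps, Python scripts to look and compute and a tool call to move; the robot and the scene stay as the last step left them, time stands still between calls to the robot, and variables do not carry over. Pictures are saved under pics/ and viewed, and the job is handed in when it is done.

Besides the shell and the picture viewer there is one more tool, called after ">>>" by a JSON object that holds its "method" and its "body". send_rows: Moves the arm, as the interface text tells. Its arguments: {"type":"object","properties":{"targets":{"type":"string"},"grip_force":{"type":"number"}},"required":["targets"]}

```bash
mkdir -p pics; python3 - <<'E'
from cell import bot, optics
import cv2
o=bot.get_obs()
print({k:(o[k]) for k in ('t','position','eef_rot','force','grip_width')})
for n in ("scene","side","wrist"):
    m=optics.camera_model(n); print(n,m)
    im=optics.snapshot(n); cv2.imwrite(f"pics/{n}0.png",cv2.cvtColor(im,cv2.COLOR_RGB2BGR))
E
```

```text
{'t': 0.0, 'position': array([295.54937104, 606.00364865, 229.88886413]), 'eef_rot': array([-0.70663709, -3.06045464,  0.0036205 ]), 'force': array([ 0.31961321,  0.23150636, -0.94189879]), 'grip_width': 85.20335588358502}
scene {'fovy': 53.62051018750681, 'cx': 283.92917595639256, 'cy': 206.43943110963022, 'eye': array([1142.6799475 ,  598.37435685,  699.83332397]), 'rotation': array([-0.93603877, -2.35120341,  1.17429654])}
side {'fovy': 43.63345085318614, 'cx': 278.48979540712946, 'cy': 219.57421776228054, 'eye': array([ 148.25398978, -865.47977763,  923.91948163]), 'rotation': array([-2.23923395,  0.50200171, -0.23864186])}
wrist {'fovy': 65.70646984690485, 'cx': 279.3383025169135, 'cy': 211.5956796178929, 'eye': array([224.80276466, 640.90658044, 373.12586705]), 'rotation': array([2.42856411, 1.51976256, 0.23686969])}
```

View pics/scene0.png

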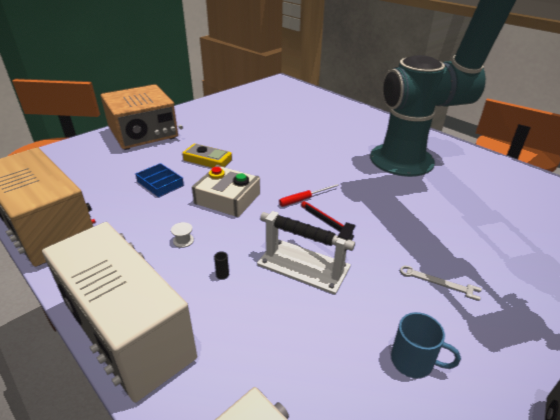

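View pics/side0.png

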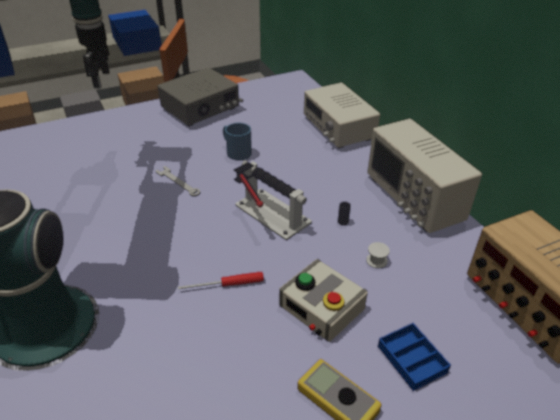

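View pics/wrist0.png

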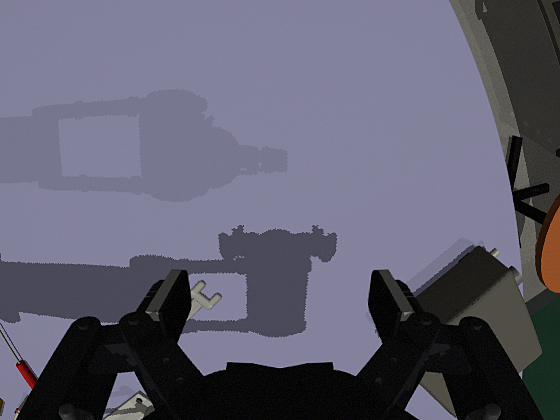

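The scene view shows the rig: lever hub near (348,230), ball near (304,206), green button (240,179), red button (217,171). In the side view the hub is near (243,172), ball near (261,204), and the green button (305,280). Next I'll zoom in.

```bash
python3 - <<'E'
import cv2
a=cv2.imread('pics/scene0.png')[185:300,245:365]; b=cv2.imread('pics/side0.png')[150:245,225:325]
cv2.imwrite('pics/za.png',cv2.resize(a,None,fx=5,fy=5,interpolation=cv2.INTER_CUBIC)); cv2.imwrite('pics/zb.png',cv2.resize(b,None,fx=6,fy=6,interpolation=cv2.INTER_CUBIC))
E
```

```text
(no output)
```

View pics/za.png

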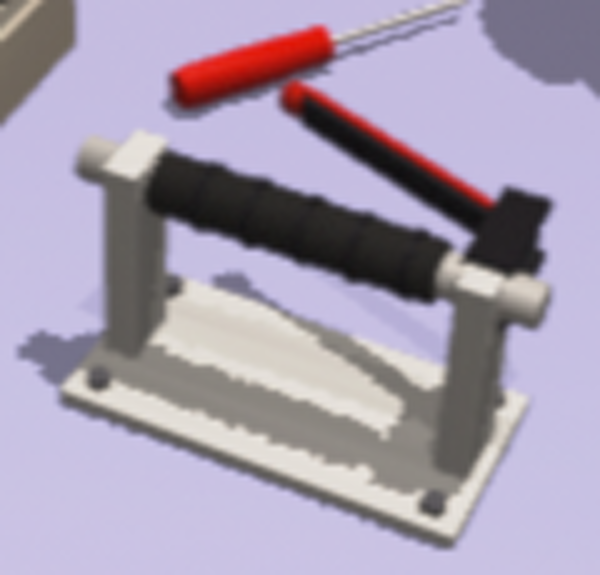

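View pics/zb.png

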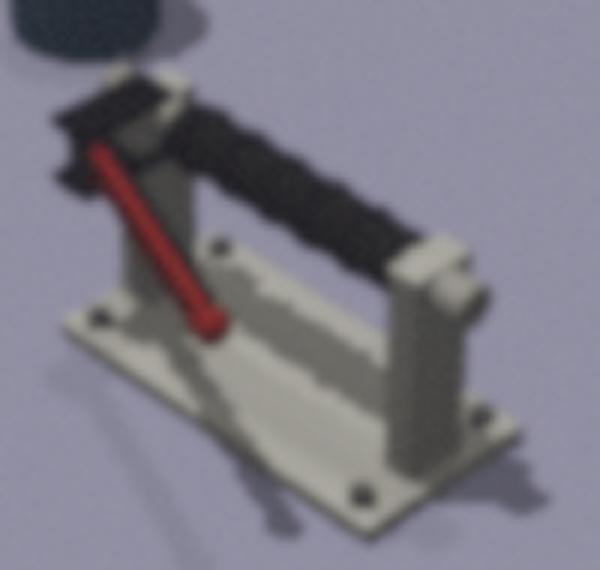

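```bash
cat > h.py <<'E'
import numpy as np
from scipy.spatial.transform import Rotation as R
import json
M={'scene':dict(fovy=53.62051018750681,c=(283.92917595639256,206.43943110963022),eye=np.array([1142.6799475,598.37435685,699.83332397]),rv=[-0.93603877,-2.35120341,1.17429654]),
'side':dict(fovy=43.63345085318614,c=(278.48979540712946,219.57421776228054),eye=np.array([148.25398978,-865.47977763,923.91948163]),rv=[-2.23923395,0.50200171,-0.23864186])}
def ray(n,p):
    m=M[n]; f=210/np.tan(np.radians(m['fovy']/2))
    d=np.array([(p[0]-m['c'][0])/f,(p[1]-m['c'][1])/f,1]); d=R.from_rotvec(m['rv']).apply(d); return m['eye'],d/np.linalg.norm(d)
def plane(n,p,z):
    e,d=ray(n,p); return e+d*(z-e[2])/d[2]
def tri(a,b):
    e1,d1=ray('scene',a); e2,d2=ray('side',b)
    s=np.linalg.lstsq(np.c_[d1,-d2],e2-e1,rcond=None)[0]
    p,q=e1+s[0]*d1,e2+s[1]*d2; return (p+q)/2,np.linalg.norm(p-q)
za=lambda u,v:(245+(u+.5)/5-.5,185+(v+.5)/5-.5)
zb=lambda u,v:(225+(u+.5)/6-.5,150+(v+.5)/6-.5)
E
python3 - <<'E'
from h import *
import cv2
np.set_printoptions(precision=1,suppress=True)
print('ball',tri(za(294,97),zb(211,320)),plane('scene',za(294,97),110),plane('side',zb(211,320),110))
for n,c in(('scene',[za(62,395),za(447,540),za(528,400)]),('side',[zb(63,318),zb(370,530),zb(522,432),zb(217,232)])):
    P=[plane(n,p,10) for p in c]; print(n,P,[np.linalg.norm(P[i+1]-P[i]) for i in range(len(P)-1)])
def blob(n,lo,hi,box):
    im=cv2.imread(f'pics/{n}0.png'); h=cv2.cvtColor(im,cv2.COLOR_BGR2HSV)
    m=cv2.inRange(h,lo,hi); x0,y0,x1,y1=box; k=np.zeros_like(m);k[y0:y1,x0:x1]=m[y0:y1,x0:x1]
    v,u=np.nonzero(k); print(n,len(u),u.min(),u.max(),v.min(),v.max()); return (u.mean(),v.mean())
g1=blob('scene',(45,80,40),(80,255,255),(225,165,260,195)); g2=blob('side',(45,80,40),(80,255,255),(285,265,330,300))
print('green',g1,g2,tri(g1,g2))
r1=blob('scene',(0,150,90),(7,255,255),(200,160,235,182)); r2=blob('side',(0,150,90),(7,255,255),(320,285,350,310))
print('red',r1,r2,tri(r1,r2))
a=cv2.imread('pics/scene0.png')[155:220,185:270]; b=cv2.imread('pics/side0.png')[255:340,270:375]
A=cv2.resize(a,None,fx=6,fy=6,interpolation=cv2.INTER_CUBIC);B=cv2.resize(b,None,fx=6,fy=6,interpolation=cv2.INTER_CUBIC)
cv2.imwrite('pics/ga.png',A);cv2.imwrite('pics/gb.png',B)
E
```

```text
ball (array([542.9,  57.3, 111.1]), np.float64(1.2088308969515291)) [542.3  56.1 110. ] [543.   59.1 110. ]
scene [array([691.8,  55. ,  10. ]), array([627.6, 237.3,  10. ]), array([533.5, 206.8,  10. ])] [np.float64(193.2635178692791), np.float64(98.90093659176136)]
side [array([530.3, 202.9,  10. ]), array([595.4,  13.9,  10. ]), array([684.3,  42.7,  10. ]), array([621.1, 232.5,  10. ])] [np.float64(199.8769190635759), np.float64(93.52662176495495), np.float64(200.04050607088334)]
scene 79 235 246 173 181
side 140 298 312 273 284
green (np.float64(240.67088607594937), np.float64(177.1139240506329)) (np.float64(304.75714285714287), np.float64(278.57142857142856)) (array([ 543.2, -183.2,   74.4]), np.float64(0.6019987206326345))
scene 50 212 220 167 173
side 105 328 339 292 302
red (np.float64(216.08), np.float64(169.54)) (np.float64(333.48571428571427), np.float64(297.44761904761907)) (array([ 571.9, -258.5,   76.7]), np.float64(0.2613319662516573))
```

View pics/ga.png

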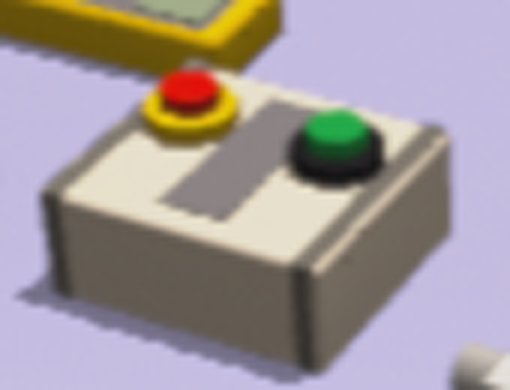

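View pics/gb.png

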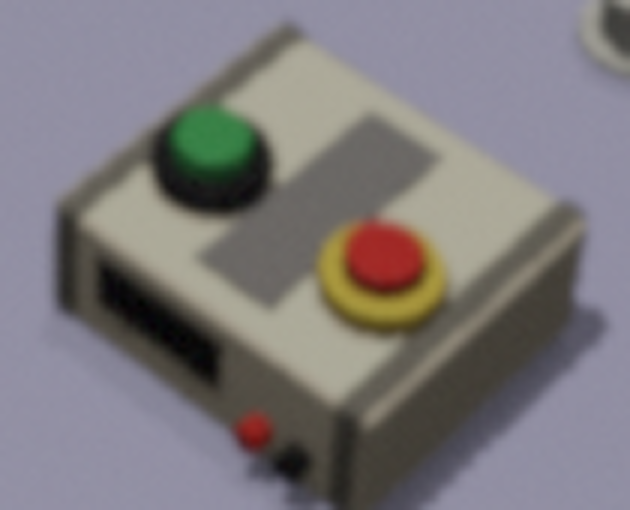

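```bash
cat >> h.py <<'E'
def plan(p,yaw_dir,obs):
    """tool shift to world point p and turn about tool z so that tool +y -> yaw_dir or its opposite; tool kept straight down"""
    r=R.from_rotvec(obs['eef_rot']); d=r.inv().apply(np.array(p)-obs['position'])
    out=[]
    for s in(1,-1):
        y=s*np.array([*yaw_dir,0.]);y/=np.linalg.norm(y); z=np.array([0,0,-1.]); x=np.cross(y,z)
        t=R.from_matrix(np.c_[x,y,z]); out.append((s,(r.inv()*t).as_rotvec()))
    return d,out
E
python3 - <<'E'
from h import *
from cell import bot
np.set_printoptions(precision=3,suppress=True)
o=bot.get_obs(); print(o['t'],o['joints'],o['position']);print(R.from_rotvec(o['eef_rot']).as_matrix())
print(plan([490,88,180],(1,-.027),o))
E
```

```text
0.15 [ 1.08   0.265  1.605  0.     1.274 -0.037] [295.646 606.166 230.239]
[[-0.899  0.438 -0.001]
 [ 0.438  0.899 -0.002]
 [ 0.    -0.002 -1.   ]]
(array([-401.854, -380.418,   50.879]), [(1, array([-0.002,  0.001,  1.144])), (-1, array([-0.001, -0.002, -1.998]))])
```

>>> {"method": "send_rows", "body": {"targets": "0 -15 -15 0 0 0 0; 0 -30 -28 0 0 0 0; 0 -30 -28 0 0 0 0; 0 -30 -28 0 0 0 0; 0 -30 -28 0 0 0 0; 0 -30 -28 0 0 0 0; 0 -30 -28 0 0 0 0; 0 -30 -28 0 0 0 0; 0 -30 -28 0 0 0 0; 0 -30 -28 0 0 0 0; 0 -30 -28 0 0 0 0; 0 -30 -28 0 0 0 0; 0 -30 -28 0 0 0 0; 0 -27 -29 0 0 0 0; 0 0 0 0 0 0 0.17; 0 0 0 0 0 0 0.17; 0 0 0 0 0 0 0.17; 0 0 0 0 0 0 0.17; 0 0 0 0 0 0 0.17; 0 0 0 0 0 0 0.17", "grip_force": 30}}

```text
t: 2.65
position: [489.7, 87.9, 231.1]
eef_rot: [-2.118, -2.32, 0.001]
force: [0.4, -0.6, 0.2]
grip_width: 0.0
```

>>> {"method": "send_rows", "body": {"targets": "0 0 0 15 0 0 0.124; 0 0 0 20 0 0 0; 0 0 0 15 0 0 0; 0 0 0 0 0 0 0; 0 0 0 0 0 0 0"}}

```text
t: 3.28
position: [490.9, 88.7, 181.8]
eef_rot: [2.251, 2.191, 0.001]
force: [0.4, 0.4, 0.3]
grip_width: -0.1
```

```bash
python3 - <<'E'
from h import *
from cell import bot,optics
import cv2
np.set_printoptions(precision=3,suppress=True)
o=bot.get_obs(); print(o['t'],o['joints'],o['position'],o['force'],o['grip_width'])
print(plan([490,88,90],(1,-.027),o)); m=optics.camera_model('wrist');print(m)
im=optics.snapshot('wrist'); cv2.imwrite('pics/wrist1.png',cv2.resize(im[:,:,::-1],None,fx=1.4,fy=1.4))
im=optics.snapshot('side'); cv2.imwrite('pics/side1.png',im[:,:,::-1])
E
```

```text
3.275 [ 0.129 -0.034  2.029 -0.     1.147  0.156] [490.873  88.745 181.799] [0.351 0.373 0.327] -0.07390655854691527
(array([-0.771, -0.918, 91.799]), [(1, array([ 0.001, -0.   , -0.   ])), (-1, array([-0.   , -0.001,  3.141]))])
{'fovy': 65.70646984690485, 'cx': 279.3383025169135, 'cy': 211.5956796178929, 'eye': array([493.128, 167.72 , 324.873]), 'rotation': array([ 2.827, -0.037, -0.005])}
```

View pics/wrist1.png

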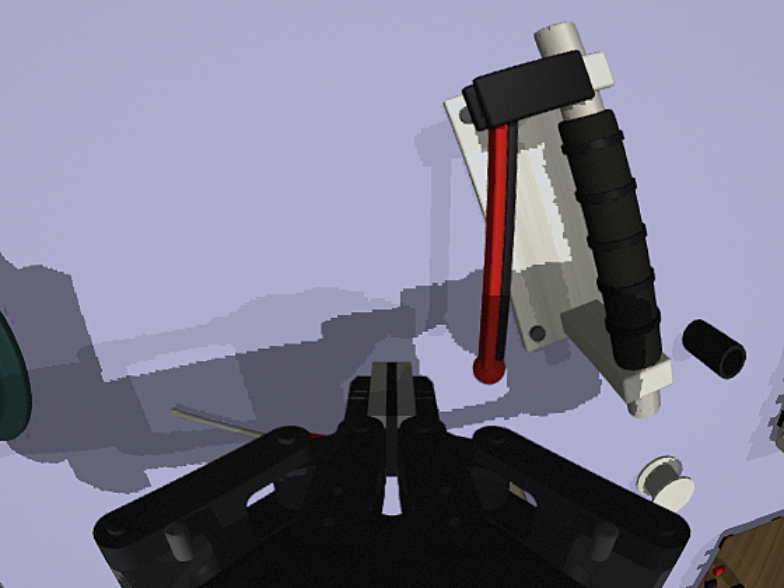

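View pics/side1.png

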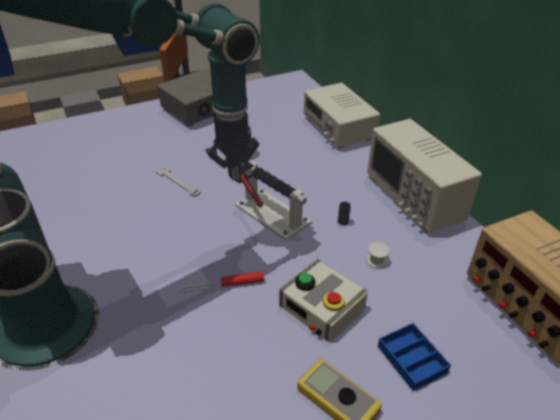

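Wrist view: the ball is at (489,371) in the 1.4x picture, the lever's outer edge runs up to (490,125) at the bracket, and the fingers are shut around (392,390). I'll cross-check the lever line from this view.

```bash
python3 - <<'E'
from h import *
np.set_printoptions(precision=1,suppress=True)
m=dict(fovy=65.70646984690485,cx=279.3383,cy=211.5957,eye=np.array([493.128,167.72,324.873]),rv=[2.827,-.037,-.005])
def w(u,v,z,k=1.4):
    u=(u+.5)/k-.5;v=(v+.5)/k-.5
    f=210/np.tan(np.radians(m['fovy']/2)); x=np.array([u-m['cx'],v-m['cy']]);r=np.hypot(*x);t=r/f
    d=R.from_rotvec(m['rv']).apply([*(x/r*np.sin(t)),np.cos(t)]); return m['eye']+d*(z-m['eye'][2])/d[2]
print('ball',w(489,371,110)); 
print('outer top edge',w(491,125,119),w(488,240,119),w(481,340,119))
print('tip finger end',w(392,363,181.8), 'back edges at tip', w(352,378,185),w(434,378,185))
print('knuckle right, z=181+80',w(690,520,260),w(690,520,240), w(690,520,280))
E
```

```text
ball [542.9  54.3 110. ]
outer top edge [538.4 180.6 119. ] [537.3 127.3 119. ] [535.7  76.8 119. ]
tip finger end [491.6  96.7 181.8] back edges at tip [477.6  92.8 185. ] [506.1  92.  185. ]
knuckle right, z=181+80 [565.   86.5 260. ] [587.2  61.5 240. ] [542.9 111.6 280. ]
```

>>> {"method": "send_rows", "body": {"targets": "0 0 0 15 0 0 0; 0 0 0 25 0 0 0; 0 0 0 25 0 0 0; 0 0 0 20 0 0 0; 0 0 0 6 0 0 0; 0 0 8 0 0 0 0; 0 0 10 0 0 0 0; 0 0 5 0 0 0 0; 0 0 0 0 0 0 0; 0 0 0 0 0 0 0"}}

```text
t: 4.62
position: [513.6, 88.3, 90.4]
eef_rot: [-2.251, -2.191, -0.0]
force: [-0.2, -0.3, 0.4]
grip_width: -0.0
```

```bash
cat > look.py <<'E'
from h import *
from cell import bot,optics
import cv2,sys
np.set_printoptions(precision=3,suppress=True)
o=bot.get_obs(); print(o['t'],o['joints'],o['position'],o['force'],o['moment'],o['grip_width'])
k=sys.argv[1]
for n in sys.argv[2:]:
    im=optics.snapshot(n)[:,:,::-1]
    if n=='scene': im=cv2.resize(im[165:285,240:400],None,fx=5,fy=5,interpolation=cv2.INTER_CUBIC)
    if n=='side': im=cv2.resize(im[140:260,205:345],None,fx=5,fy=5,interpolation=cv2.INTER_CUBIC)
    if n=='wrist': im=cv2.resize(im,None,fx=1.4,fy=1.4)
    cv2.imwrite(f'pics/{n}{k}.png',im)
E
python3 look.py 2 wrist scene
```

```text
4.625 [0.122 0.108 2.067 0.    0.967 0.149] [513.607  88.27   90.414] [-0.21  -0.35   0.371] [0.038 0.027 0.032] -0.018882228881653938
```

View pics/wrist2.png

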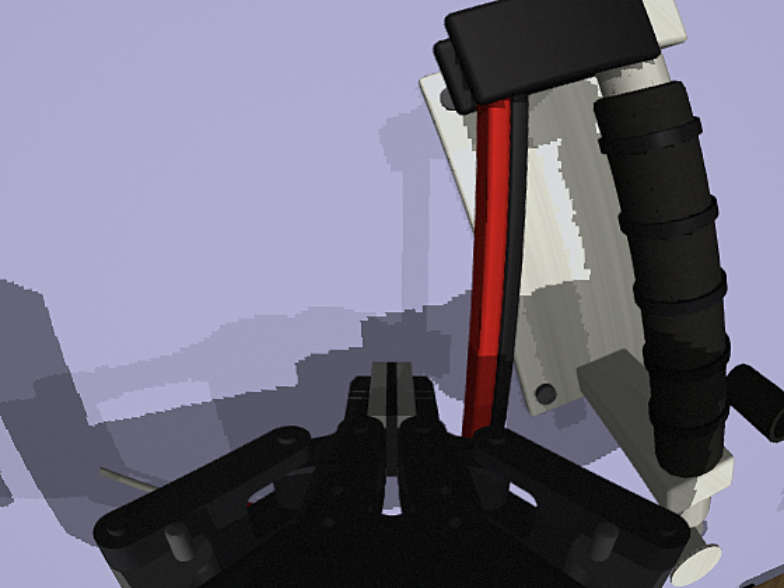

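View pics/scene2.png

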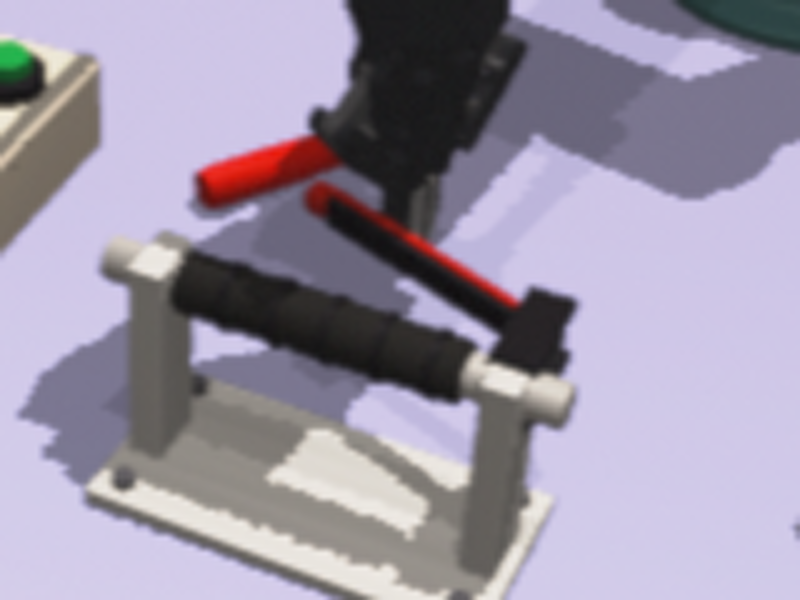

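```bash
python3 - <<'E'
from h import *
np.set_printoptions(precision=1,suppress=True)
e,d=ray('scene',(240+325/5,165+132/5))
for y in(77,88,99):
    print(e+d*(y-e[1])/d[1])
E
```

```text
[562.4  77.  166.7]
[574.7  88.  177.9]
[586.9  99.  189.2]
```

Knuckles sit about 165 mm high or more, well clear of the rig (127 mm). Closing in to contact.

>>> {"method": "send_rows", "body": {"targets": "0 0 2 0 0 0 0; 0 0 2 0 0 0 0; 0 0 2 0 0 0 0; 0 0 1 0 0 0 0; 0 0 0 0 0 0 0; 0 0 0 0 0 0 0"}}

```text
t: 5.48
position: [520.6, 88.1, 90.2]
eef_rot: [-2.251, -2.191, 0.0]
force: [-0.4, -0.3, -0.5]
grip_width: 0.3
```

>>> {"method": "send_rows", "body": {"targets": "0 0 1 0 0 0 0; 0 0 1 0 0 0 0; 0 0 0 0 0 0 0"}}

```text
t: 5.85
position: [522.7, 88.0, 90.3]
eef_rot: [2.251, 2.191, 0.0]
force: [0.4, 0.4, -0.3]
grip_width: -0.0
```

>>> {"method": "send_rows", "body": {"targets": "0 0 1 0 0 0 0; 0 0 1 0 0 0 0; 0 0 0 0 0 0 0"}}

```text
t: 6.22
position: [524.2, 88.0, 90.2]
eef_rot: [-2.251, -2.191, 0.001]
force: [-2.7, -0.0, 1.7]
grip_width: 0.1
```

>>> {"method": "send_rows", "body": {"targets": "0 -0.4 2.1 0 0 0 -0.02; 0 -0.4 2.1 0 0 0 -0.02; 0 -0.4 2.1 0 0 0 -0.02; 0 -0.4 2.1 0 0 0 -0.02; 0 -0.4 2.1 0 0 0 -0.02; 0 -0.4 2.1 0 0 0 -0.02; 0 0 0 0 0 0 0; 0 0 0 0 0 0 0"}}

```text
t: 7.22
position: [537.1, 86.0, 90.2]
eef_rot: [-2.116, -2.322, 0.0]
force: [-4.7, 2.0, 1.1]
grip_width: 0.0
```

>>> {"method": "send_rows", "body": {"targets": "0 -0.4 2.1 0 0 0 -0.02; 0 -0.4 2.1 0 0 0 -0.02; 0 -0.4 2.1 0 0 0 -0.02; 0 -0.4 2.1 0 0 0 -0.02; 0 -0.4 2.1 0 0 0 -0.02; 0 -0.4 2.1 0 0 0 -0.02; 0 0 0 0 0 0 0; 0 0 0 0 0 0 0"}}

```text
t: 8.22
position: [549.1, 85.3, 90.0]
eef_rot: [-1.972, -2.444, 0.002]
force: [-6.5, 1.8, 1.7]
grip_width: -0.0
```

```bash
python3 look.py 3 wrist scene
```

```text
8.225 [ 0.109  0.172  1.994  0.     0.978 -0.104] [549.08   85.328  90.028] [-6.473  1.806  1.743] [0.235 0.904 0.002] -0.003965565050829621
```

View pics/wrist3.png

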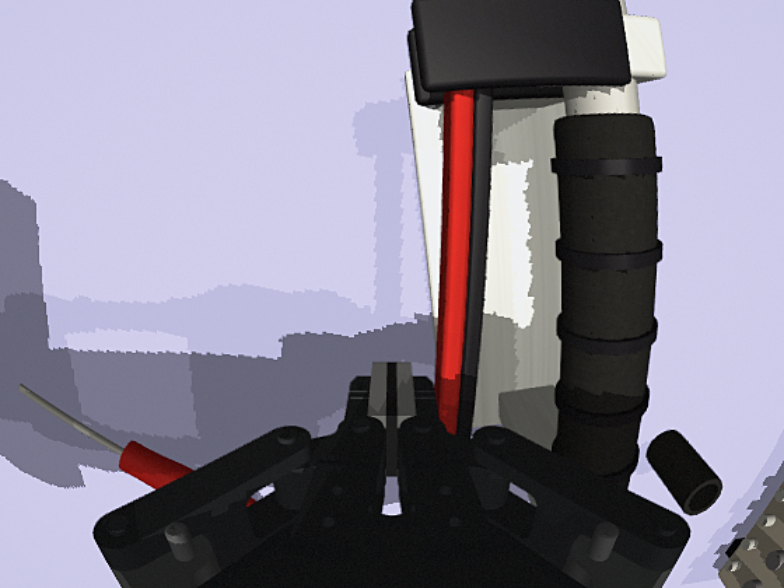

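View pics/scene3.png

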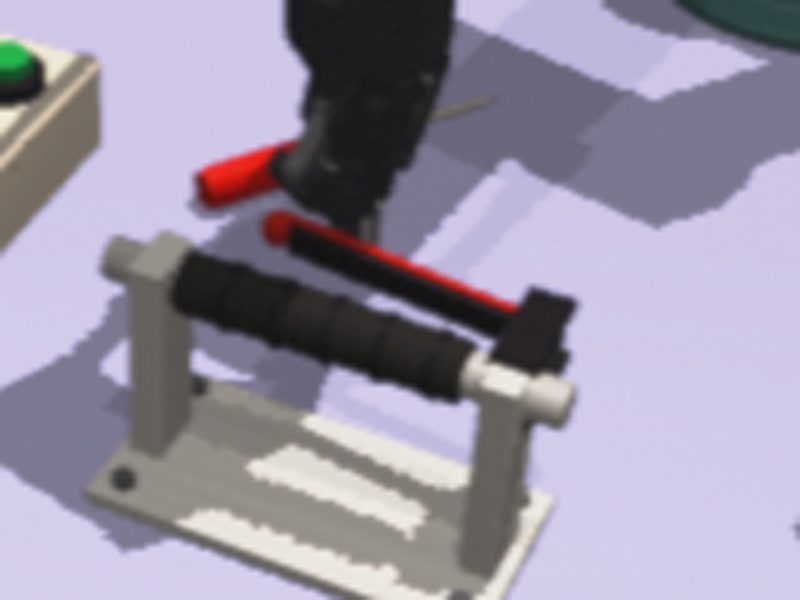

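>>> {"method": "send_rows", "body": {"targets": "0 -0.4 2.1 0 0 0 -0.02; 0 -0.4 2.1 0 0 0 -0.02; 0 -0.2 1 0 0 0 -0.01; 0 0 0 0 0 0 0; 0 0 0 0 0 0 0"}}

```text
t: 8.95
position: [554.0, 85.4, 89.9]
eef_rot: [-1.91, -2.492, 0.003]
force: [-6.5, 1.8, 2.3]
grip_width: -0.1
```

>>> {"method": "send_rows", "body": {"targets": "0 -0.2 1 0 0 0 -0.01; 0 0 0 0 0 0 0; 0 0 0 0 0 0 0"}}

```text
t: 9.32
position: [555.0, 85.5, 90.0]
eef_rot: [-1.897, -2.502, 0.003]
force: [-7.0, 2.5, 3.0]
grip_width: 0.1
```

>>> {"method": "send_rows", "body": {"targets": "0 -0.1 0.5 0 0 0 -0.005; 0 0 0 0 0 0 0; 0 0 0 0 0 0 0"}}

```text
t: 9.7
position: [555.5, 85.5, 90.0]
eef_rot: [-1.891, -2.506, 0.003]
force: [-6.5, 1.0, 3.2]
grip_width: 0.2
```

>>> {"method": "send_rows", "body": {"targets": "0 -0.1 0.5 0 0 0 -0.005; 0 0 0 0 0 0 0; 0 0 0 0 0 0 0"}}

```text
t: 10.07
position: [555.9, 85.5, 90.0]
eef_rot: [-1.884, -2.511, 0.003]
force: [-7.5, 0.9, 2.3]
grip_width: -0.3
```

>>> {"method": "send_rows", "body": {"targets": "0 -0.1 0.5 0 0 0 -0.005; 0 0 0 0 0 0 0; 0 0 0 0 0 0 0"}}

```text
t: 10.45
position: [556.4, 85.6, 89.9]
eef_rot: [-1.878, -2.516, 0.003]
force: [-7.2, 1.3, 2.6]
grip_width: -0.3
```

>>> {"method": "send_rows", "body": {"targets": "0 -0.1 0.5 0 0 0 -0.005; 0 0 0 0 0 0 0; 0 0 0 0 0 0 0"}}

```text
t: 10.82
position: [556.9, 85.6, 90.0]
eef_rot: [-1.872, -2.52, 0.003]
force: [-7.7, 1.1, 2.6]
grip_width: 0.1
```

>>> {"method": "send_rows", "body": {"targets": "0 -0.1 0.5 0 0 0 -0.005; 0 0 0 0 0 0 0; 0 0 0 0 0 0 0"}}

```text
t: 11.2
position: [557.4, 85.6, 89.9]
eef_rot: [-1.866, -2.525, 0.003]
force: [-7.8, 1.4, 3.6]
grip_width: -0.2
```

>>> {"method": "send_rows", "body": {"targets": "0 -0.1 0.5 0 0 0 -0.005; 0 0 0 0 0 0 0; 0 0 0 0 0 0 0"}}

```text
t: 11.58
position: [557.9, 85.7, 89.9]
eef_rot: [-1.859, -2.529, 0.003]
force: [-8.0, 0.7, 3.0]
grip_width: -0.1
```

>>> {"method": "send_rows", "body": {"targets": "0 -0.1 0.5 0 0 0 0; 0 0 0 0 0 0 0; 0 0 0 0 0 0 0"}}

```text
t: 11.95
position: [558.3, 85.8, 89.9]
eef_rot: [-1.859, -2.529, 0.004]
force: [-7.8, 0.8, 3.4]
grip_width: -0.1
```

>>> {"method": "send_rows", "body": {"targets": "0 -0.1 0.5 0 0 0 0; 0 0 0 0 0 0 0; 0 0 0 0 0 0 0"}}

```text
t: 12.32
position: [558.7, 85.8, 89.9]
eef_rot: [-1.859, -2.529, 0.004]
force: [-9.0, 0.4, 4.0]
grip_width: -0.1
```

```bash
python3 look.py 4 wrist
```

```text
12.325 [ 0.108  0.19   1.972  0.     0.983 -0.195] [558.738  85.848  89.889] [-9.008  0.366  4.005] [0.226 1.131 0.006] -0.053277334981073426
```

View pics/wrist4.png

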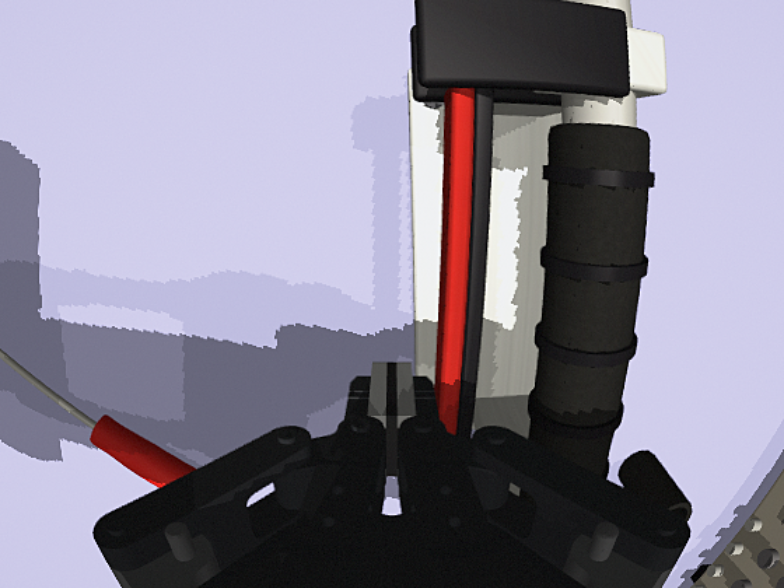

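>>> {"method": "send_rows", "body": {"targets": "0 -0.1 0.5 0 0 0 0; 0 0 0 0 0 0 0; 0 0 0 0 0 0 0"}}

```text
t: 12.75
position: [559.1, 85.9, 89.9]
eef_rot: [-1.859, -2.529, 0.004]
force: [-8.2, 0.9, 3.5]
grip_width: 0.2
```

>>> {"method": "send_rows", "body": {"targets": "0 -0.1 0.5 0 0 0 0; 0 0 0 0 0 0 0; 0 0 0 0 0 0 0"}}

```text
t: 13.12
position: [559.1, 85.9, 89.8]
eef_rot: [-1.858, -2.529, 0.005]
force: [-9.7, 1.1, 4.7]
grip_width: -0.1
```

>>> {"method": "send_rows", "body": {"targets": "0 -0.1 0.5 0 0 0 0; 0 0 0 0 0 0 0; 0 0 0 0 0 0 0"}}

```text
t: 13.5
position: [559.2, 85.9, 89.8]
eef_rot: [-1.858, -2.528, 0.006]
force: [-11.2, 1.3, 6.9]
grip_width: -0.0
```

>>> {"method": "send_rows", "body": {"targets": "0 0 0.5 0 0 0 0; 0 0 0 0 0 0 0; 0 0 0 0 0 0 0"}}

```text
t: 13.88
position: [559.3, 86.0, 89.8]
eef_rot: [-1.858, -2.528, 0.007]
force: [-12.7, 1.1, 7.0]
grip_width: 0.1
```

The tool has stalled and force is climbing, so the lever is on its stop at about 13 N. I'll hold it there.

>>> {"method": "send_rows", "body": {"targets": "0 0 0 0 0 0 0; 0 0 0 0 0 0 0; 0 0 0 0 0 0 0; 0 0 0 0 0 0 0; 0 0 0 0 0 0 0; 0 0 0 0 0 0 0; 0 0 0 0 0 0 0; 0 0 0 0 0 0 0; 0 0 0 0 0 0 0; 0 0 0 0 0 0 0; 0 0 0 0 0 0 0; 0 0 0 0 0 0 0; 0 0 0 0 0 0 0; 0 0 0 0 0 0 0; 0 0 0 0 0 0 0; 0 0 0 0 0 0 0; 0 0 0 0 0 0 0; 0 0 0 0 0 0 0; 0 0 0 0 0 0 0; 0 0 0 0 0 0 0"}}

```text
t: 16.38
position: [559.3, 86.0, 89.8]
eef_rot: [-1.858, -2.528, 0.007]
force: [-12.5, 1.0, 6.8]
grip_width: -0.4
```

```bash
python3 look.py 5 wrist scene
```

```text
16.375 [ 0.109  0.193  1.969 -0.     0.986 -0.195] [559.292  85.966  89.83 ] [-12.532   1.035   6.84 ] [0.145 1.727 0.022] -0.3699769360300167
```

View pics/scene5.png

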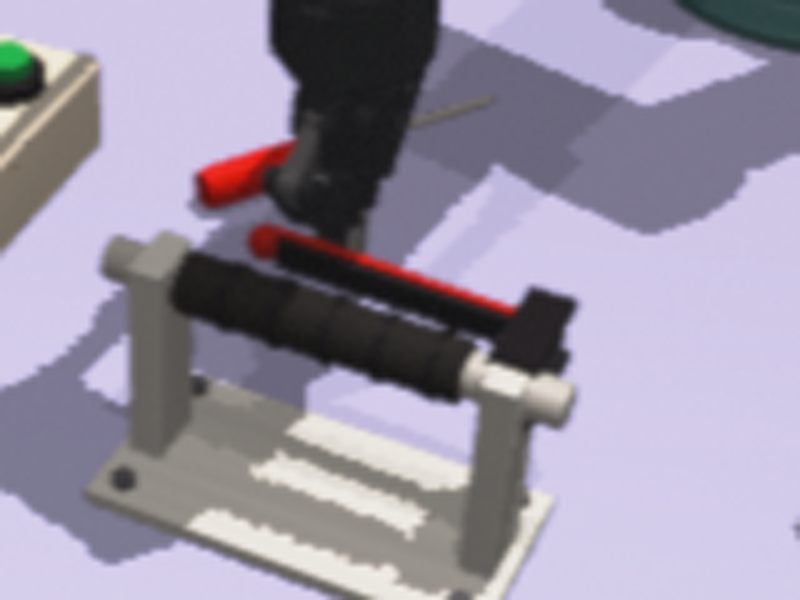

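View pics/wrist5.png

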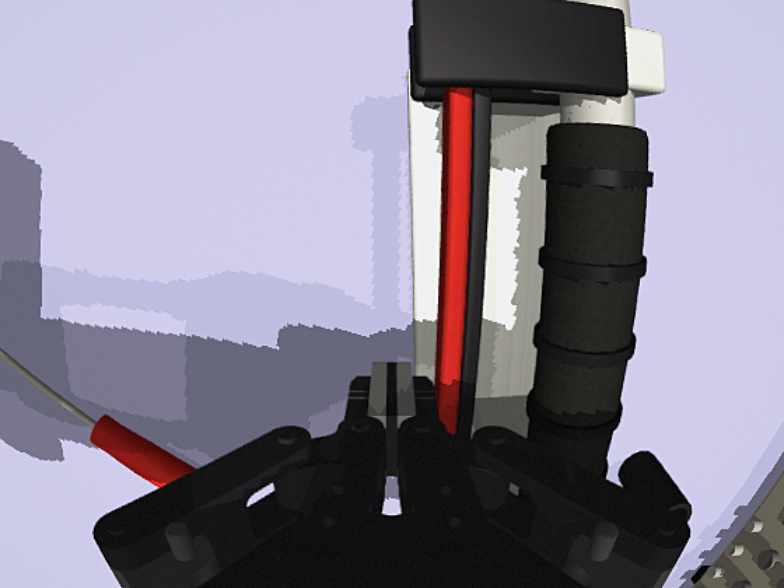

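The lever lies nearly parallel to the bar, clear of it, and was held for over 2.5 s. Backing off along the same arc now.

>>> {"method": "send_rows", "body": {"targets": "0 0.2 -2 0 0 0 0; 0 0.4 -2.2 0 0 0 0.02; 0 0.4 -2.2 0 0 0 0.02; 0 0.4 -2.2 0 0 0 0.02; 0 0.4 -2.2 0 0 0 0.02; 0 0.4 -2.2 0 0 0 0.02; 0 0.4 -2.2 0 0 0 0.02; 0 0.4 -2.2 0 0 0 0.02; 0 0.4 -2.2 0 0 0 0.02; 0 0.4 -2.2 0 0 0 0.02; 0 0.4 -2.2 0 0 0 0.02; 0 0.4 -2.2 0 0 0 0.02; 0 0.4 -2.2 0 0 0 0.02; 0 0.4 -2.2 0 0 0 0.02; 0 0.4 -2.2 0 0 0 0.02; 0 0.4 -2.2 0 0 0 0.02; 0 0.4 -2.2 0 0 0 0.02; 0 0.4 -2.2 0 0 0 0.02; 0 0 -5 0 0 0 0; 0 0 -10 0 0 0 0"}}

```text
t: 18.98
position: [508.3, 87.9, 90.9]
eef_rot: [2.261, 2.179, 0.002]
force: [0.9, 0.1, -0.5]
grip_width: 0.3
```

>>> {"method": "send_rows", "body": {"targets": "0 0 -10 0 0 0 0; 0 0 0 0 0 0 0; 0 0 0 0 0 0 0"}}

```text
t: 19.35
position: [497.9, 88.2, 90.5]
eef_rot: [2.262, 2.18, 0.001]
force: [-0.7, 0.3, 0.0]
grip_width: -0.1
```

```bash
python3 look.py 6 wrist scene; python3 - <<'E'
from h import *
from cell import bot
print(plan([543,-183,200],(.357,-.934),bot.get_obs()))
print(plan([543,-183,200],(.934,.357),bot.get_obs()))
E
```

```text
19.35 [ 0.126  0.079  2.099 -0.     0.963  0.163] [497.857  88.202  90.493] [-0.67   0.311  0.02 ] [-0.018  0.028 -0.054] -0.11786599906915304
(array([-269.34595317,   55.02350756, -109.55516459]), [(1, array([ 4.43007060e-04, -3.65739386e-04,  1.16873748e+00])), (-1, array([ 4.08351468e-04,  4.94621554e-04, -1.97285508e+00]))])
(array([-269.34595317,   55.02350756, -109.55516459]), [(1, array([ 5.43527165e-04,  5.19286115e-05, -4.02058802e-01])), (-1, array([ 7.21040298e-05, -7.54699534e-04,  2.73953375e+00]))])
```

View pics/wrist6.png

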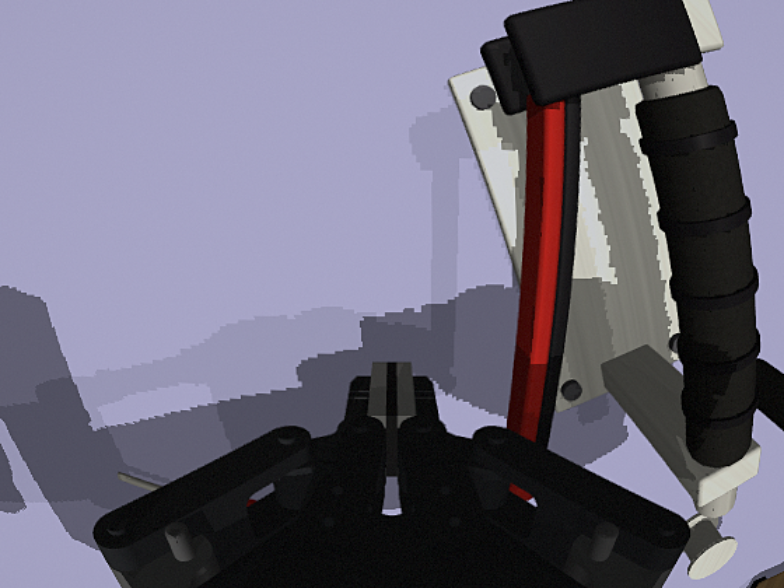

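View pics/scene6.png

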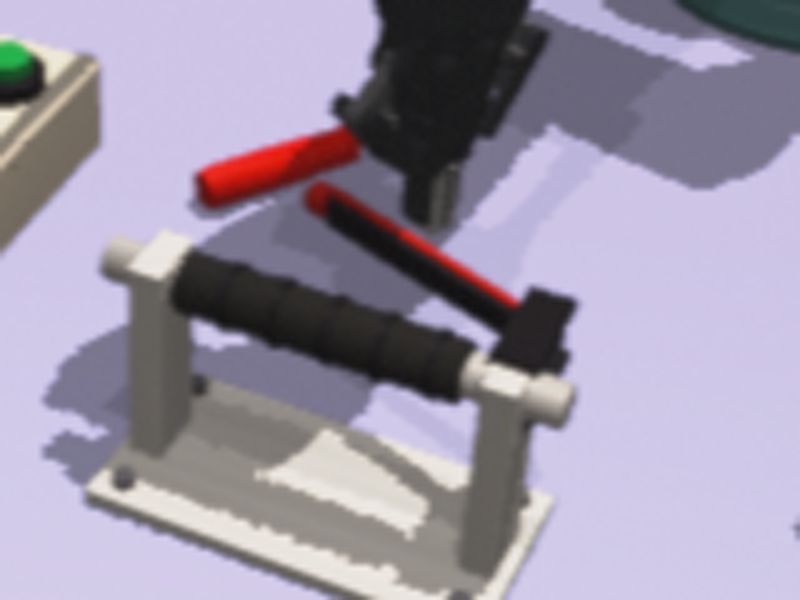

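The lever is back out: ball at (319,198) in the crop, same as before the press. Moving over the green button.

>>> {"method": "send_rows", "body": {"targets": "0 0 0 -10 0 0 0; 0 0 0 -25 0 0 0; 0 0 0 -25 0 0 0; 0 0 0 -25 0 0 0; 0 0 0 -25 0 0 0; 0 -15 3 0 0 0 0; 0 -30 6 0 0 0 0; 0 -30 6 0 0 0 0; 0 -30 6 0 0 0 0; 0 -30 6 0 0 0 0; 0 -30 6 0 0 0 0; 0 -30 6 0 0 0 0; 0 -30 6 0 0 0 0; 0 -30 6 0 0 0 0; 0 -14 4 0 0 0 0; 0 0 0 30 0 0 0; 0 0 0 25 0 0 0; 0 0 0 20 0 0 0; 0 0 0 0 0 0 0; 0 0 0 0 0 0 0"}}

```text
t: 21.95
position: [543.2, -182.8, 125.9]
eef_rot: [2.261, 2.18, 0.001]
force: [-0.1, -0.1, -0.3]
grip_width: -0.0
```

```bash
python3 - <<'E'
from h import *
from cell import bot,optics
import cv2
np.set_printoptions(precision=3,suppress=True)
o=bot.get_obs(); print(o['t'],o['position'],o['force'])
print(plan([543,-183,90],(.934,.357),o))
a=optics.snapshot('scene')[:,:,::-1];b=optics.snapshot('side')[:,:,::-1]
cv2.imwrite('pics/p7a.png',cv2.resize(a[140:230,170:290],None,fx=6,fy=6,interpolation=cv2.INTER_CUBIC))
cv2.imwrite('pics/p7b.png',cv2.resize(b[235:335,260:380],None,fx=6,fy=6,interpolation=cv2.INTER_CUBIC))
E
```

```text
21.95 [ 543.249 -182.768  125.946] [-0.146 -0.095 -0.342]
(array([-0.23 , -0.274, 35.946]), [(1, array([ 0.001,  0.   , -0.402])), (-1, array([ 0.001, -0.001,  2.74 ]))])
```

View pics/p7a.png

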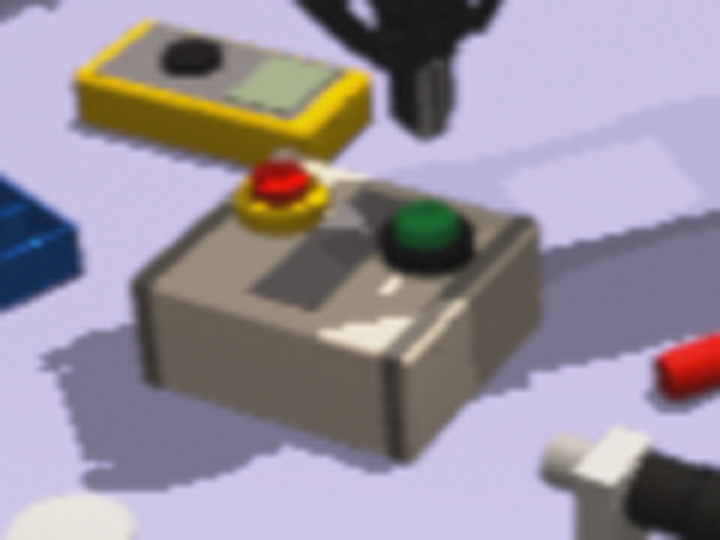

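View pics/p7b.png

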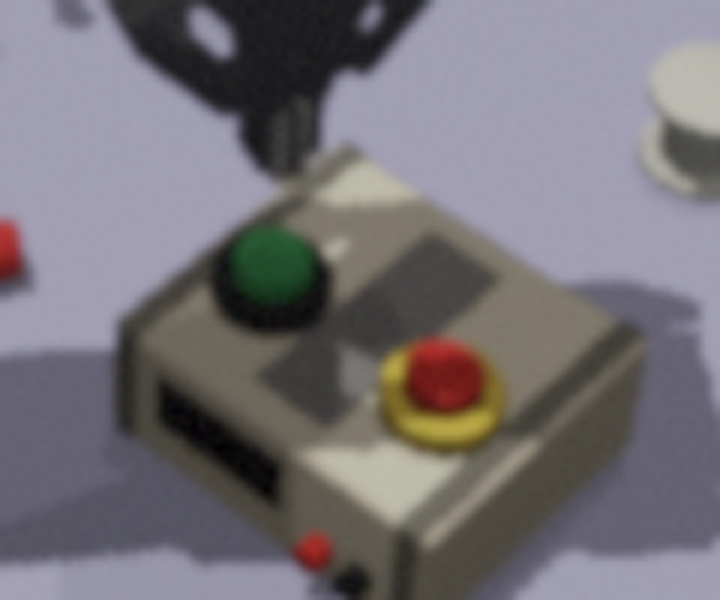

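The finger tips stand straight above the green button in both views (scene crop tip (425,135) over button (428,218); side crop (283,172) over (270,258)). Pressing slowly.

>>> {"method": "send_rows", "body": {"targets": "0 0 0 12 0 0 0; 0 0 0 15 0 0 0; 0 0 0 12 0 0 0; 0 0 0 2 0 0 0; 0 0 0 0 0 0 0; 0 0 0 0 0 0 0"}}

```text
t: 22.8
position: [543.1, -182.9, 84.7]
eef_rot: [2.262, 2.179, 0.001]
force: [0.2, 0.5, 0.8]
grip_width: 0.5
```

>>> {"method": "send_rows", "body": {"targets": "0 0 0 1 0 0 0; 0 0 0 1 0 0 0; 0 0 0 1 0 0 0; 0 0 0 1 0 0 0; 0 0 0 1 0 0 0; 0 0 0 0 0 0 0"}}

```text
t: 23.55
position: [542.9, -182.7, 79.5]
eef_rot: [2.262, 2.18, 0.0]
force: [-0.8, 0.4, 1.8]
grip_width: -0.1
```

>>> {"method": "send_rows", "body": {"targets": "0 0 0 1 0 0 0; 0 0 0 1 0 0 0; 0 0 0 1 0 0 0; 0 0 0 0 0 0 0"}}

```text
t: 24.05
position: [542.9, -182.7, 76.4]
eef_rot: [2.262, 2.18, 0.0]
force: [-0.2, -0.6, 4.0]
grip_width: 0.5
```

>>> {"method": "send_rows", "body": {"targets": "0 0 0 1 0 0 0; 0 0 0 0 0 0 0; 0 0 0 0 0 0 0"}}

```text
t: 24.42
position: [542.9, -182.8, 76.0]
eef_rot: [2.262, 2.18, 0.0]
force: [-2.7, 0.5, 8.0]
grip_width: -0.2
```

>>> {"method": "send_rows", "body": {"targets": "0 0 0 1 0 0 0; 0 0 0 0 0 0 0; 0 0 0 0 0 0 0"}}

```text
t: 24.8
position: [542.9, -182.8, 75.9]
eef_rot: [2.262, 2.18, 0.0]
force: [-3.7, 1.5, 14.2]
grip_width: -0.0
```

>>> {"method": "send_rows", "body": {"targets": "0 0 0 1 0 0 0; 0 0 0 0 0 0 0; 0 0 0 0 0 0 0"}}

```text
t: 25.18
position: [543.0, -182.8, 75.8]
eef_rot: [2.262, 2.18, 0.0]
force: [-6.5, 2.3, 16.5]
grip_width: 0.2
```

Force and travel fit a full 6 mm stroke: contact near 82 mm, spring 4 N at 76.4 mm, hard stop at 76 mm. Holding briefly with one look, then retreating.

```bash
python3 - <<'E'
from cell import bot,optics
import cv2
b=optics.snapshot('side')[:,:,::-1]
cv2.imwrite('pics/p8b.png',cv2.resize(b[235:335,260:380],None,fx=6,fy=6,interpolation=cv2.INTER_CUBIC))
E
```

```text
(no output)
```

View pics/p8b.png

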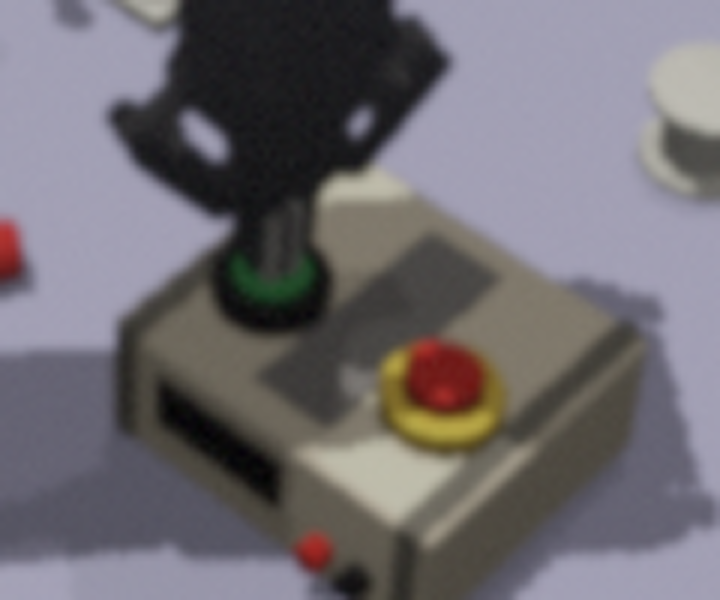

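>>> {"method": "send_rows", "body": {"targets": "0 0 0 0 0 0 0; 0 0 0 0 0 0 0; 0 0 0 -3 0 0 0; 0 0 0 -5 0 0 0; 0 0 0 -5 0 0 0; 0 0 0 -15 0 0 0; 0 0 0 -25 0 0 0; 0 0 0 -25 0 0 0; 0 0 0 -25 0 0 0; 0 0 0 -20 0 0 0; 0 0 0 0 0 0 0; 0 0 -20 0 0 0 0; 0 0 -30 0 0 0 0; 0 0 -30 0 0 0 0; 0 0 0 0 0 0 0; 0 0 0 0 0 0 0; 0 0 0 0 0 0 0"}}

```text
t: 27.35
position: [463.5, -179.8, 196.1]
eef_rot: [2.262, 2.18, 0.0]
force: [-0.1, 0.3, 0.0]
grip_width: 0.2
```

```bash
python3 - <<'E'
from cell import bot,optics
import cv2
o=bot.get_obs(); print(o['t'],o['position'],o['force'])
for n in('scene','side'):cv2.imwrite(f'pics/{n}9.png',optics.snapshot(n)[:,:,::-1])
E
```

```text
27.35 [ 463.51718711 -179.78838026  196.1096581 ] [-0.10409736  0.26973891  0.0392988 ]
```

View pics/scene9.png

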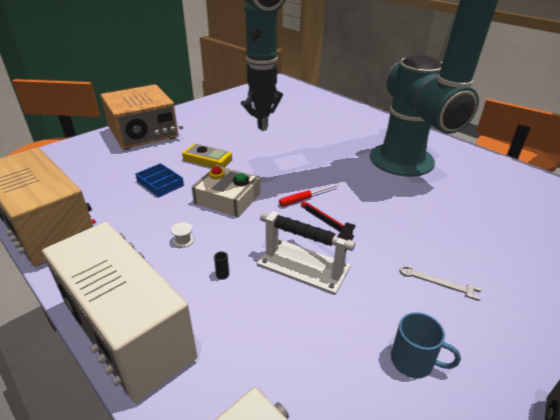

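View pics/side9.png

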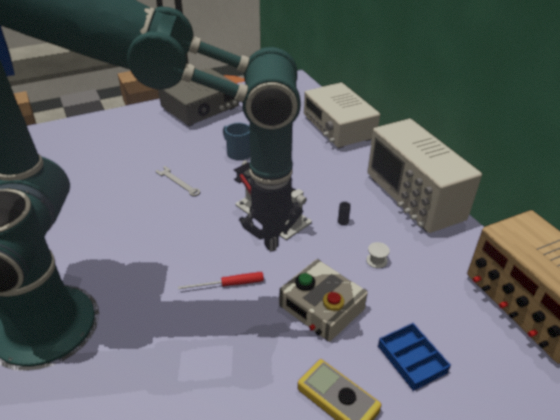

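The pressed view shows the tips on the green button, which is down flush in its housing. In the final views the lever is out (ball near (304,205)), the button is back up, and nothing else has moved. Handing in.

```bash
python3 -c "
from cell import bot
print(bot.hand_in())"
```

```text
the job is handed in; nothing more can be done
None
```

The check was carried out in the order asked and handed in just after 27 s, well inside the 58 s limit.

- **Lever:** I pressed it with the back of the shut fingers until the tool stalled against the stop at about 13 N. I held it there for more than 2.5 s, then backed off along the same arc. Later pictures show the ball back where it started.
- **Green button:** I pressed it from about 82 mm down to a hard end at 76 mm. That matches its 6 mm travel, with about 4 N of spring force just before the end and 16.5 N at the bottom. It sprang back up once I lifted off.
- **At the end:** The arm is clear with no force on the tool. In the final views the red button and the loose things look unmoved.

**Checks that disagreed or fell short:**
- The lever reached its stop about 1 mm later than I predicted, which is within the calibration error.
- The far camera's fit of the base plate came out about 7 mm short in length. I averaged it with the side view, and the wrist view then confirmed the lever's position to within 1–2 mm.
- I had no direct reading of either joint, so "at the stop" and "fully down" rest on force, stalled position and pictures.

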